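# Lock the card stand onto its screw mount

### The job

Mount the sample-card stand on the grey counter mount: lower its two keyholes over the two screw heads until the plate lies flat, then slide it along until it is fully home and the orange spring latch pops up behind it, and let go. Feel for the screws and push gently, and leave the other things on the counter where they are.

Things in the scene. Friction and masses are not known exactly. Their poses are not given: they have to be found in the camera images.
- stand_mid (a point): The loose sample-card stand, 0.2 to 0.4 kg: a white steel plate 160 (x) x 70 (y) x 4 mm with a wooden upright 18 (x) x 60 (y) mm across its middle, 64 mm high overall, grooved on top; grasp the upright across its 18 mm. This point: half-way up the upright, over the plate's centre, 32 mm above the plate's underside; axes as the stand's. It starts flat on the worktop, front roughly away from the robot.
- stand_front (a point): Middle of the stand's front (+x) edge, marked by a blue stripe; 80 mm from the plate's centre, 2 mm above its underside. At the end the stand's front must point along the mount's +x.
- hole_front (a point): Centre of the front keyhole's large hole, on the plate's underside, at the stand's x = +61 mm; the other one is at x = -29 mm. The large holes are 20 mm wide. From each a slot 10 mm wide runs toward the stand's -x; the screws reach the slot ends when they stand at the stand's x = -45 and +45 mm (plate centre midway between the screws).
- mount: The fixed counter mount: a grey frame 230 (x) x 90 (y) mm, origin at the centre of its underside on the worktop, z up. In a channel along its x axis an aluminium bar 50 mm wide, top 20 mm above the worktop, carries two screws and the latch; the stand's plate ends lying flat on it. The bar lies on rubber, which gives 1 mm for about 6 N, 4 mm at most. Over 25 N between stand and mount spoils the paint.
- screws_rearmost (a point): Reference point fixed to the mount, on its x axis, 19 mm behind (-x of) its centre, at head-top height (30 mm above the worktop); axes as the mount's. The midpoint of the two screws (45 mm either side of it along x) always lies forward (+x) of this point, by 3 to 35 mm: the bar is clamped at a different setting each time, shown by no pose; find it by feel or eye. Across (y) it is true.
- seat (a point): Centre of the mount at the height of the bar's top, 20 mm above the worktop. Screws: shank 6 mm, head 14 mm wide, 4 mm thick; heads' underside 6 mm, top 10 mm above the bar. With the heads through the large holes the plate is 16 mm short (toward -x) of home; sliding it toward the mount's +x brings the screws to the slot ends, a rigid stop: home.
- latch (a joint): Orange spring latch, 10 x 26 mm, in the bar behind (-x of) the screws: 0 when up (4 mm above the bar); grows as it is pressed down (m), 0.004 flush with the bar, about 3 N. It is under the plate's tail while the screws are in the large holes, and pops up behind the tail edge when the plate is within 1.5 mm of home.
- tester_pot_1: Bystander: red tester pot, 49 mm wide, 60 mm high; origin at the centre of its underside.
- tester_pot_2: Bystander: orange tester pot with a black lid, 49 mm wide, 60 mm high; origin at the centre of its underside.
- tester_pot_3: Bystander: green and blue tester pot with a cream lid, 49 mm wide, 60 mm high; origin at the centre of its underside.
- tin_small_1: Bystander: small green paint tin, 68 mm wide, 62 mm high; origin at the centre of its underside.
- tape_roll_1: Bystander: cream masking tape roll lying flat, 104 mm wide, 25 mm high; origin at the centre of its underside.
- note_block: Bystander: yellow note block, 50 x 52 x 18 mm; origin at the centre of its underside.
There are look-alikes about, which are no part of the job. Of the things shaped like the part that bears stand_mid, the white one is meant.

How it is judged:
On the way:
1. the stand is down flat on the bar with the screw heads through its keyholes, its tail holding the latch down (value of joint latch above 0.002 m and z of stand_mid in the frame of mount below 0.0545 m and x of stand_front in the frame of mount above 0.02 m), for 0.1 s.
At the end, for the whole second after the job is handed in: The stand lies flat on the mount's bar (within 2 mm in height, 4 mm across and 0.04 rad), under the screw heads, its front toward the mount's +x and its centre within 19.5 mm of the mount's along x, fully home so that the latch is up again behind it (less than 1 mm pressed), at rest (value of joint latch below 0.001 m and z of stand_mid in the frame of mount between 0.05 and 0.054 m and x of stand_mid in the frame of mount between -0.0195 and 0.0195 m and y of stand_mid in the frame of mount between -0.004 and 0.004 m and x of stand_front in the frame of mount above 0.055 m and angle between stand_mid's own z axis and vertical below 0.04 rad and linear speed of stand below 0.01 m/s); the robot touches nothing.
It fails at once if the stand is pressed or driven against the mount with more than 25 N (contact force between stand and mount above 25 N).
It fails at once if a bystander is moved by more than 20 mm (distance of any of tester_pot_1, tester_pot_2, tester_pot_3, tin_small_1, tape_roll_1, note_block from where it was at the start of the episode above 0.02 m).
It also fails if it takes over 72 s, if anything falls off the work surface, if the arm or the gripper's body presses on something with over 40 N, if the wrist force passes 120 N, or if a joint passes its speed limit or range.

### The arm

A 6-joint arm with a two-finger parallel gripper is mounted at the origin on a cart in front of the work surface, level with it; the furniture and walls round the work are solid. World frame = base frame: x ahead of the robot, y to its left, z up, the work surface at z = 0. Lengths are in m, angles in rad, forces in N, time in s.
With the tool pointing down it reaches from about 0.425 to 0.95 m from the base axis. Payload 14.7 kg.
Tool frame: the origin (TCP) lies on the centre line of the jaws, within the pads' length; the fingertips stand 22 mm ahead of it and the grasp point (between the pads) lies 3 mm ahead of it (arm.nose_length is the distance from the TCP to the fingertips, in m); z points along the fingers, y is the direction in which the jaws open and shut (so a half turn about z gives the same grasp; the last joint's range is limited). The gripper opens to 85 mm and grips with 20 to 120 N. Pads are 22 mm wide; open, the fingers measure 114 mm over their backs; the gripper's body (76 mm by 85 mm) begins 54 mm behind the grasp point. The pads swing forward as they close: fully open they stand 13 mm farther back than shut.
Start: joints at [-1.328, 0.48, 1.596, -0, 1.065, -0.047], TCP at [0.186, -0.623, 0.253] pointing down, gripper open.
Joint ranges: [-2.75, 2.75], [-0.82, 2.05], [0.23, 2.67], [-1.56, 4.7], [0.09, 2.69], [-2.92, 2.92]. Speed limits (rad/s): [1.89, 1.89, 2.39, 3.01, 3.01, 3.01].

### API

Orientations are given as a 3x3 rotation matrix whose columns are the frame's x, y, z axes.
In Python, from bench import arm gives the robot as it stands. The module is installed in compiled form; this text tells all that it offers.
- The arm moves only by the tool step_arm, never from a script. Its argument "commands" is a list of rows, each a list of 5 numbers: the finger opening in cm, from 0 to 8.54, then the shift along the tool's x, y, z in cm, then the turn about the tool's z in rad. A call has 1 to 20 rows; each row is the pose to reach, as a shift and turn from the pose commanded when the call began, along the tool's axes at that moment; what a row does not reach only later rows make up. A row lasts 1/10 s, in which the tool goes at most 50 mm and 8.59 degrees, less where a joint would pass 70% of its speed; a pose out of reach is approached as far as the arm can. A call with a gripper value outside its range is refused whole. The fingers move at their own pace and stop on an object; "grip_force" is the grip in N (left out, the last holds). Time passes only in rows, so rows that repeat a pose let the fingers close. It gives the time, the measured TCP pose, the force and the opening at its end, in the units of the state.
- arm.get_obs(): the state, without advancing time (a new reading comes with each control period).
- arm.camera(name): name is "side" or "top"; returns the picture (400x640x3 uint8, red, green, blue); there is no depth.
- arm.camera_params(name): a dict with "vfov" (degrees; the focal length in pixels is half the picture's height over the tangent of half this angle, whatever the lens; pixels are square), "cx", "cy" (the principal point, pixels), "R" (3x3) and "t" (3): a world point X has camera coordinates R X + t. Camera axes: x right, y down, z forward; pixel columns grow to the right and rows downward; lengths in m; the calibration is good to about 2 mm. A picture is of the moment at which its call begins. camera_params takes no time and is no camera call.
- arm.job_done(): hands the job in, once; it reports no verdict.
The state is a dict: "t": time; "joint_positions": joint angles; "joint_velocities": joint speeds; "joint_torque": joint torques, N m; "ee_pos": TCP position; "tool_rot": TCP orientation; "wrist_force": force on the tool from outside, world axes, zero at the start; "wrist_torque": the same for the moment, N m; "width": opening from 0.0 (shut) to 1.0 (fully open).
Only numpy, scipy, OpenCV 4.12 (cv2) and the standard library are available. Lean on these libraries where they do the work, as an engineer would, in place of code of your own. Each camera call takes 0.05 s, during which the arm holds its last target. There are 200 camera calls.

## Working session

There is one attempt and no reset: what is moved stays moved. The work goes in short steps, Python scripts to look and compute and a tool call to move; the robot and the scene stay as the last step left them, time stands still between calls to the robot, and variables do not carry over. Pictures are saved under pics/ and viewed, about 8 in all and at most 12, crops included, and the job is handed in when it is done.

Besides the shell and the picture viewer there is one more tool, called after "Emit:" by a JSON object that holds its "api" and its "payload", one argument or row to a line. step_arm: Moves the arm, as the interface text tells. Its arguments: {"type":"object","properties":{"commands":{"type":"array","items":{"type":"array","items":{"type":"number"}}},"grip_force":{"type":"number"}},"required":["commands"]}

```bash
mkdir -p pics
cat > h.py <<'E'
import numpy as np, cv2
from bench import arm
def snap(n,f):
    im=arm.camera(n); cv2.imwrite('pics/'+f,cv2.cvtColor(im,cv2.COLOR_RGB2BGR)); return im
def cam(n):
    p=arm.camera_params(n); f=200/np.tan(np.radians(p['vfov'])/2); return p,f,np.array(p['R']),np.array(p['t'])
def ray(n,u,v,z):
    p,f,R,t=cam(n); d=R.T@np.array([(u-p['cx'])/f,(v-p['cy'])/f,1]); c=-R.T@t; return c+d*(z-c[2])/d[2]
def proj(n,X):
    p,f,R,t=cam(n); q=R@np.array(X)+t; return np.array([p['cx']+f*q[0]/q[2],p['cy']+f*q[1]/q[2]])
E
python3 - <<'E'
from h import *
np.set_printoptions(precision=4,suppress=True)
a=snap('top','top0.png');b=snap('side','side0.png')
o=arm.get_obs()
for k in('t','ee_pos','tool_rot','wrist_force','width'):print(k,o[k])
for n in('top','side'):
    p,f,R,t=cam(n);print(n,p['cx'],p['cy'],f,-R.T@t,R[2])
E
```

```text
t 0.1
ee_pos [ 0.1857 -0.6226  0.2527]
tool_rot [[ 0.9583  0.2857 -0.0003]
 [ 0.2857 -0.9583  0.0011]
 [ 0.0001 -0.0011 -1.    ]]
wrist_force [ 0.0904  0.6426 -0.3388]
width 0.9998169257136369
top 321.5460792131822 198.93128244984257 362.84679417707787 [ 0.2793 -0.101   1.5491] [ 0.168  -0.0007 -0.9858]
side 326.1921199299135 198.50555983853621 445.96321352468266 [0.0788 1.1035 0.9345] [ 0.3055 -0.7622 -0.5707]
```

View pics/top0.png

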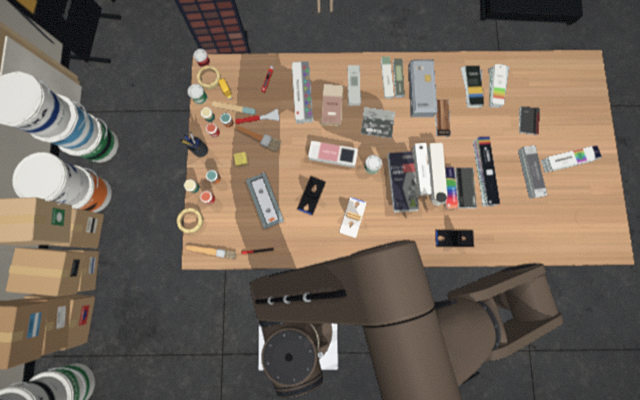

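View pics/side0.png

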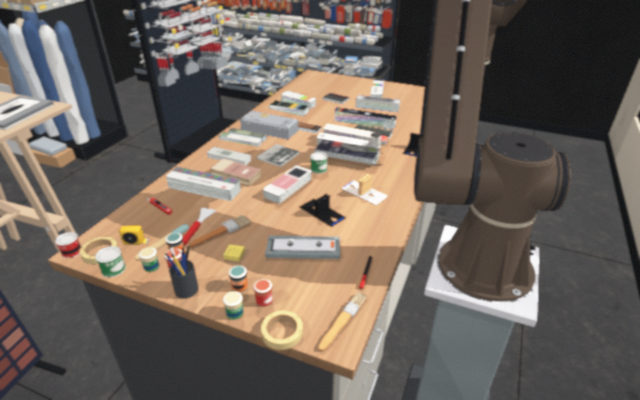

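The top view shows the mount at about (265,200), the white stand at about (353,217), and black look-alikes at (311,195) and (454,238). In the side view the mount is at about (303,247) and the white stand at about (366,190). I'll enlarge both.

Run:
```python
import cv2,numpy as np
a=cv2.imread('pics/top0.png');b=cv2.imread('pics/side0.png')
A=cv2.resize(a[165:245,235:375],None,fx=5.6,fy=5.6,interpolation=cv2.INTER_CUBIC)[:300*2]
B=cv2.resize(b[165:265,255:395],None,fx=5.6,fy=5.6,interpolation=cv2.INTER_CUBIC)
cv2.imwrite('pics/topc.png',A);cv2.imwrite('pics/sidec.png',B)
```

```text
(no output)
```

View pics/topc.png

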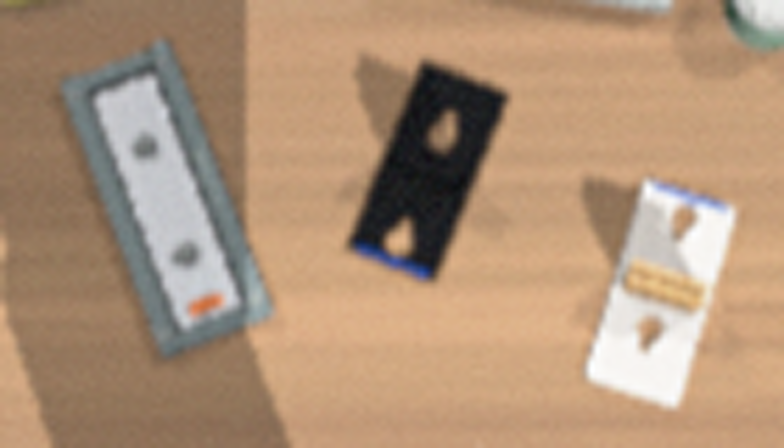

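View pics/sidec.png

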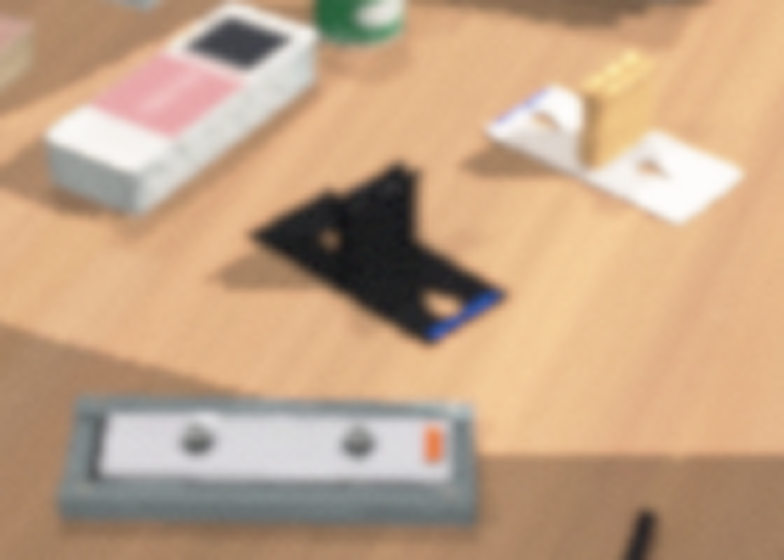

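Run:
```python
from h import *
np.set_printoptions(precision=4,suppress=True)
def rect(n,mask,z):
    c=max(cv2.findContours(mask,cv2.RETR_EXTERNAL,cv2.CHAIN_APPROX_NONE)[0],key=cv2.contourArea)
    P=np.array([ray(n,u,v,z)[:2] for u,v in c[:,0]],np.float32)
    r=cv2.minAreaRect(P); return r,cv2.boxPoints(r)
for n,fx in(('top',(235,165)),('side',(255,165))):
    im=cv2.imread(f'pics/{n}0.png'); hsv=cv2.cvtColor(im,cv2.COLOR_BGR2HSV); H,S,V=cv2.split(hsv)
    def roi(m,x0,y0,x1,y1):
        o=np.zeros_like(H);o[y0:y1,x0:x1]=m[y0:y1,x0:x1].astype(np.uint8)*255;return o
    st=(335,192,372,242) if n=='top' else (335,175,395,208)
    w=roi(((S<70)&(V>110))|((H>100)&(H<130)&(S>70)),*st)
    r,b=rect(n,w,.004);print(n,'stand',r,'\n',b)
    bl=roi((H>105)&(H<130)&(S>60),*st);v,u=np.nonzero(bl);print('blue',len(u),ray(n,u.mean(),v.mean(),.004))
    mt=(240,165,290,235) if n=='top' else (262,230,345,262)
    fr=roi((S<75) if n=='side' else (((H>80)&(H<125)) | (S<50)),*mt)
    r,b=rect(n,fr,.016);print('mount',r,'\n',b)
    lo=roi(((H<12)|(H>172))&(S>150),*mt);v,u=np.nonzero(lo);print('latch',len(u),u.mean(),v.mean(),ray(n,u.mean(),v.mean(),.024))
    picks=[(146,147),(187,254)] if n=='top' else [(197,437),(358,442)]
    for x,y in picks:
        u0,v0=fx[0]+x/5.6-.5,fx[1]+y/5.6-.5
        ui,vi=int(round(u0)),int(round(v0)); k=3
        W=np.clip(np.median(V[vi-k-2:vi+k+3,ui-k-2:ui+k+3])-V[vi-k:vi+k+1,ui-k:ui+k+1].astype(float)-12,0,None)
        yy,xx=np.mgrid[vi-k:vi+k+1,ui-k:ui+k+1]
        u,v=(W*xx).sum()/W.sum(),(W*yy).sum()/W.sum()
        print('screw',u0,v0,u,v,ray(n,u,v,.029),ray(n,u0,v0,.029))
```

```text
top stand ((0.46400290727615356, -0.23426437377929688), (0.0789649486541748, 0.16676945984363556), 71.50064086914062) 
 [[ 0.3724 -0.2452]
 [ 0.5306 -0.2982]
 [ 0.5556 -0.2233]
 [ 0.3975 -0.1704]]
blue 6 [ 0.536  -0.2616  0.004 ]
mount ((0.5399451851844788, 0.14371809363365173), (0.23281481862068176, 0.0918760895729065), 21.414892196655273) 
 [[0.4148 0.144 ]
 [0.4483 0.0584]
 [0.6651 0.1435]
 [0.6315 0.229 ]]
latch 3 271.0 219.0 [0.4558 0.1124 0.024 ]
screw 260.57142857142856 190.75 260.5513347022587 190.91683778234085 [0.5762 0.1576 0.029 ] [0.577  0.1576 0.029 ]
screw 267.89285714285717 209.85714285714286 267.82621648460776 210.15690168818273 [0.493  0.1255 0.029 ] [0.4943 0.1253 0.029 ]
side stand ((0.4643617272377014, -0.23710691928863525), (0.08523306995630264, 0.17075109481811523), 71.62033081054688) 
 [[ 0.3699 -0.2506]
 [ 0.5319 -0.3045]
 [ 0.5588 -0.2236]
 [ 0.3968 -0.1697]]
blue 0 [nan nan nan]
mount ((0.5379002690315247, 0.14820334315299988), (0.23177535831928253, 0.11050562560558319), 21.71552276611328) 
 [[0.4098 0.1567]
 [0.4507 0.054 ]
 [0.666  0.1397]
 [0.6251 0.2424]]
latch 3 332.0 244.0 [0.4551 0.1106 0.024 ]
screw 289.67857142857144 242.53571428571428 289.7959363957597 243.5565371024735 [0.5743 0.1654 0.029 ] [0.5768 0.1612 0.029 ]
screw 318.42857142857144 243.42857142857144 318.5185972369819 243.97555791710946 [0.4916 0.1323 0.029 ] [0.4928 0.1301 0.029 ]<stdin>:14: RuntimeWarning: Mean of empty slice.
  ret = ret.dtype.type(ret / rcount)
```

Emit:
{"api": "step_arm", "payload": {
  "commands": [
    [8.5, 37.7, -29.2, 0, -0.958],
    [8.5, 37.7, -29.2, 0, -0.958],
    [8.5, 37.7, -29.2, 0, -0.958],
    [8.5, 37.7, -29.2, 0, -0.958],
    [8.5, 37.7, -29.2, 0, -0.958],
    [8.5, 37.7, -29.2, 0, -0.958],
    [8.5, 37.7, -29.2, 0, -0.958],
    [8.5, 37.7, -29.2, 0, -0.958],
    [8.5, 37.7, -29.2, 0, -0.958],
    [8.5, 37.7, -29.2, 0, -0.958],
    [8.5, 37.7, -29.2, 0, -0.958],
    [8.5, 37.7, -29.2, 0, -0.958],
    [8.5, 37.7, -29.2, 0, -0.958],
    [8.5, 37.7, -29.2, 5, -0.958],
    [8.5, 37.7, -29.2, 9, -0.958],
    [8.5, 37.7, -29.2, 12, -0.958],
    [8.5, 37.7, -29.2, 12, -0.958],
    [8.5, 37.7, -29.2, 12, -0.958]
  ]
}}

```text
t: 1.9
ee_pos: [0.4632, -0.2361, 0.1336]
tool_rot: [[0.319, 0.948, -0.001], [0.948, -0.319, 0.0], [0.0, -0.001, -1.0]]
wrist_force: [0.7, -0.8, 0.0]
width: 0.994
```

Emit:
{"api": "step_arm", "payload": {
  "commands": [
    [8.5, 0.15, 0, 4, 0],
    [8.5, 0.15, 0, 7, 0],
    [8.5, 0.15, 0, 9, 0],
    [8.5, 0.15, 0, 9.05, 0],
    [8.5, 0.15, 0, 9.05, 0],
    [4, 0.15, 0, 9.05, 0],
    [3, 0.15, 0, 9.05, 0],
    [2.2, 0.15, 0, 9.05, 0],
    [1.4, 0.15, 0, 9.05, 0],
    [1.4, 0.15, 0, 9.05, 0],
    [1.4, 0.15, 0, 9.05, 0],
    [1.4, 0.15, 0, 9.05, 0],
    [1.4, 0.15, 0, 9.05, 0]
  ],
  "grip_force": 40
}}

```text
t: 3.2
ee_pos: [0.4642, -0.234, 0.0432]
tool_rot: [[0.317, 0.948, 0.0], [0.948, -0.317, -0.0], [-0.0, 0.0, -1.0]]
wrist_force: [-2.0, 0.7, 9.6]
width: 0.204
```

Emit:
{"api": "step_arm", "payload": {
  "commands": [
    [1.4, 0, 0, -1, 0],
    [1.4, 0, 0, -3, 0],
    [1.4, 0, 0, -6, 0],
    [1.4, 0, 0, -10, 0],
    [1.4, 0, 0, -12, 0],
    [1.4, 0, 0, -12, 0],
    [1.4, 0, 0, -12, 0]
  ]
}}

```text
t: 3.9
ee_pos: [0.464, -0.2338, 0.163]
tool_rot: [[0.317, 0.948, 0.001], [0.948, -0.317, -0.0], [-0.0, 0.001, -1.0]]
wrist_force: [-0.3, 0.0, -2.1]
width: 0.211
```

Emit:
{"api": "step_arm", "payload": {
  "commands": [
    [1.4, 8, -1.4, 0, -0.15],
    [1.4, 12, -2.1, 0, -0.3],
    [1.4, 16, -2.8, 0, -0.45],
    [1.4, 20, -3.5, 0, -0.6],
    [1.4, 24, -4.2, 0, -0.695],
    [1.4, 28, -4.9, 0, -0.695],
    [1.4, 32, -5.6, 0, -0.695],
    [1.4, 35, -6.2, 0, -0.695],
    [1.4, 36.9, -6.4, 0, -0.695],
    [1.4, 36.9, -6.4, 2, -0.695],
    [1.4, 36.9, -6.4, 4, -0.695],
    [1.4, 36.9, -6.4, 5, -0.695],
    [1.4, 36.9, -6.4, 5, -0.695],
    [1.4, 36.9, -6.4, 5, -0.695],
    [1.4, 36.9, -6.4, 5, -0.695]
  ]
}}

```text
t: 5.4
ee_pos: [0.5209, 0.1363, 0.1134]
tool_rot: [[-0.363, 0.932, 0.001], [0.932, 0.363, 0.0], [-0.0, 0.001, -1.0]]
wrist_force: [-0.2, 0.1, -1.2]
width: 0.209
```

Run:
```python
from h import *
np.set_printoptions(precision=4,suppress=True)
snap('top','t1.png');snap('side','s1.png')
o=arm.get_obs();print(o['t'],o['ee_pos'],o['tool_rot'],o['wrist_force'],o['width'])
a=cv2.imread('pics/t1.png')[160:240,220:310];b=cv2.imread('pics/s1.png')[185:275,250:360]
A=cv2.resize(a,(0,0),fx=6,fy=6,interpolation=cv2.INTER_CUBIC);B=cv2.resize(b,(0,0),fx=6,fy=6,interpolation=cv2.INTER_CUBIC)
cv2.imwrite('pics/t1c.png',A);cv2.imwrite('pics/s1c.png',B)
```

```text
5.5 [0.521  0.1363 0.1135] [[-0.3633  0.9317  0.0012]
 [ 0.9317  0.3633  0.0003]
 [-0.0002  0.0012 -1.    ]] [-0.0316 -0.1509 -2.0995] 0.20861535076778825
```

View pics/t1c.png

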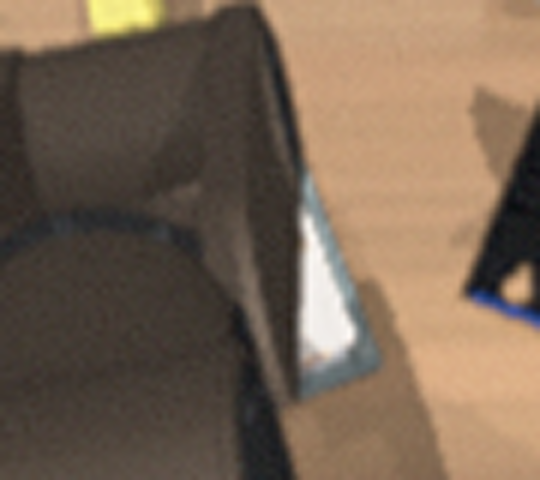

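View pics/s1c.png

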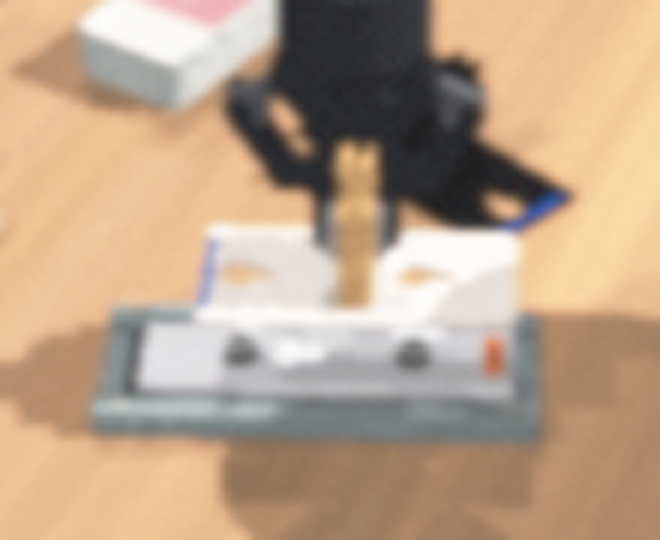

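Run:
```python
from h import *
np.set_printoptions(precision=4,suppress=True)
im=cv2.imread('pics/s1.png'); H,S,V=cv2.split(cv2.cvtColor(im,cv2.COLOR_BGR2HSV))
c=np.array([.521,.1363]);ex=np.array([.932,.363]);ey=np.array([-.363,.932])
loc=lambda P:np.array([(P[:2]-c)@ex,(P[:2]-c)@ey])*1e3
q=lambda x,y:(250+(x+.5)/6-.5,185+(y+.5)/6-.5)
for nm,x,y,z in[('cornFL',209,228,.0743),('cornFR',198,306,.0743),('cornRR',521,318,.0743),('cornRL',519,233,.0743),
  ('holeF',243,271,.0743),('holeR',424,274,.0743),('uprTopL',355,147,.1343),('uprTopR',355,192,.1343),
  ('scrF',240,347,.030),('scrR',413,348,.030),('latch',494,356,.024),('barFL',145,323,.020),('barFR',138,388,.020),('barRR',512,397,.020)]:
    P=ray('side',*q(x,y),z);print(nm,P,loc(P))
```

```text
cornFL [0.6093 0.1286 0.0743] [ 79.4791 -39.1999]
cornFR [0.5857 0.1878 0.0743] [78.9762 24.5024]
cornRR [0.433  0.1329 0.0743] [-83.2622  28.788 ]
cornRL [0.4589 0.069  0.0743] [-82.2962 -40.1964]
holeF [0.5772 0.1538 0.0743] [58.7667 -4.1334]
holeR [0.4913 0.1197 0.0743] [-33.7417  -4.6447]
uprTopL [0.5344 0.108  0.1343] [  2.2013 -31.2815]
uprTopR [0.519  0.1424 0.1343] [0.3233 6.3947]
scrF [0.5768 0.1618 0.03  ] [61.2191  3.5379]
scrR [0.494  0.1274 0.03  ] [-28.383    1.5459]
latch [0.4555 0.1103 0.024 ] [-70.4813  -0.4187]
barFL [0.6371 0.1535 0.02  ] [114.4408 -26.0595]
barFR [0.6161 0.2009 0.02  ] [112.1187  25.7049]
barRR [0.4368 0.1322 0.02  ] [-79.9807  26.7553]
```

Run:
```python
from h import *
np.set_printoptions(precision=4,suppress=True)
c=np.array([.4642,-.234]);ex=np.array([.948,-.318]);ey=np.array([.318,.948])
loc=lambda P:np.array([(P[:2]-c)@ex,(P[:2]-c)@ey])*1e3
for n,off,L in(('top',(235,165),[('hF',684,222,.002),('hR',650,330,.002),('FL',648,180,.004),('FR',736,206,.004),('RL',587,378,.004),('RR',677,408,.004),('uL',627,270,.064),('uR',706,290,.064)]),
 ('side',(255,165),[('hF',547,119,.002),('hR',653,164,.002),('FL',487,131,.004),('FR',555,87,.004),('RL',681,222,.002),('RR',743,174,.004),('uTl',585,95,.064),('uTr',640,53,.064)])):
  for nm,x,y,z in L:
    P=ray(n,off[0]+(x+.5)/5.6-.5,off[1]+(y+.5)/5.6-.5,z);print(n,nm,P,loc(P))
```

```text
top hF [ 0.5179 -0.2537  0.002 ] [57.2009 -1.5842]
top hR [ 0.4348 -0.2254  0.002 ] [-30.5777  -1.1727]
top FL [ 0.5508 -0.2266  0.004 ] [79.722 34.51 ]
top FR [ 0.5296 -0.2939  0.004 ] [ 81.0532 -35.9867]
top RL [ 0.3987 -0.1765  0.004 ] [-80.4297  33.7096]
top RR [ 0.3751 -0.2442  0.004 ] [-81.1928 -37.9614]
top uL [ 0.4731 -0.2046  0.064 ] [-0.8998 30.7141]
top uR [ 0.4576 -0.2623  0.064 ] [  2.7435 -28.9493]
side hF [ 0.5184 -0.2596  0.002 ] [59.5316 -7.0056]
side hR [ 0.4352 -0.2359  0.002 ] [-26.9002 -10.9875]
side FL [ 0.5498 -0.2266  0.004 ] [78.8154 34.2534]
side FR [ 0.526  -0.2972  0.004 ] [ 78.6626 -40.2732]
side RL [ 0.3985 -0.1794  0.002 ] [-79.6754  30.8824]
side RR [ 0.3761 -0.2453  0.004 ] [-79.9151 -38.6855]
side uTl [ 0.4761 -0.2055  0.064 ] [ 2.1882 30.8303]
side uTr [ 0.4592 -0.269   0.064 ] [  6.4074 -34.8065]
```

The close-ups show the plate over the bar with 1–4 mm of offset across. I'll shift +2.5 mm across, go down close over the heads, and look again.

Emit:
{"api": "step_arm", "payload": {
  "commands": [
    [1.4, 0.25, 0, 1, 0],
    [1.4, 0.25, 0, 2, 0],
    [1.4, 0.25, 0, 3, 0],
    [1.4, 0.25, 0, 3.5, 0],
    [1.4, 0.25, 0, 3.5, 0],
    [1.4, 0.25, 0, 3.5, 0]
  ]
}}

```text
t: 6.1
ee_pos: [0.5196, 0.1386, 0.0776]
tool_rot: [[-0.364, 0.932, -0.0], [0.932, 0.364, -0.0], [0.0, -0.0, -1.0]]
wrist_force: [0.8, -0.9, -1.8]
width: 0.209
```

Run:
```python
from h import *
snap('side','s2.png')
o=arm.get_obs();print(o['t'],o['ee_pos'],o['wrist_force'])
b=cv2.imread('pics/s2.png')[210:275,260:350]
cv2.imwrite('pics/s2c.png',cv2.resize(b,(0,0),fx=8,fy=8,interpolation=cv2.INTER_CUBIC))
```

```text
6.15 [0.51974214 0.13866407 0.07786231] [-0.1355347   0.94042833 -1.98222649]
```

View pics/s2c.png

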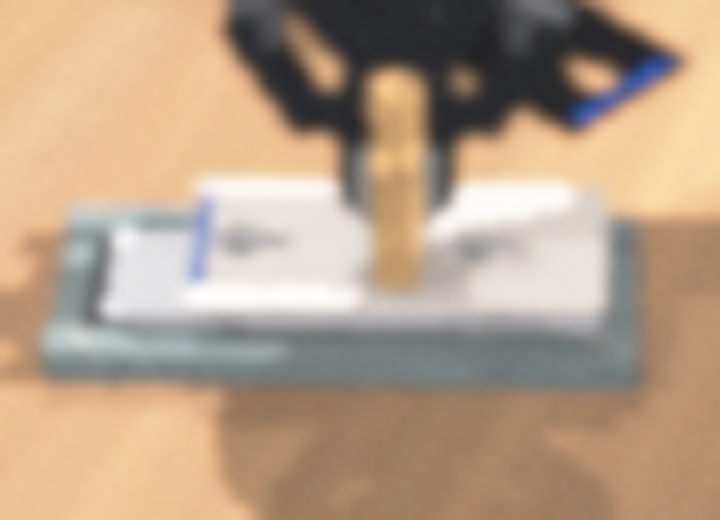

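Run:
```python
from h import *
np.set_printoptions(precision=1,suppress=True)
c=np.array([.5197,.1387]);ex=np.array([.932,.363]);ey=np.array([-.363,.932])
loc=lambda P:np.array([(P[:2]-c)@ex,(P[:2]-c)@ey])*1e3
for nm,x,y,z in[('FL',205,180,.0386),('FR',187,284,.0386),('RL',603,187,.0386),('RR',607,308,.0386),('hF',240,240,.0366),('hR',476,246,.0366),('barFL',112,227,.02),('barFR',104,317,.02),('scrF seen',240,240,.030),('scrR seen',476,246,.030)]:
    print(nm,loc(ray('side',260+(x+.5)/8-.5,210+(y+.5)/8-.5,z)))
g=cv2.imread('pics/s2.png')[232:250,280:326].astype(int).mean(2)
for r in range(236,246): print(r,g[r-232].astype(int))
```

```text
FL [ 78.6 -38.9]
FR [79.6 23.9]
RL [-79.2 -39.6]
RR [-80.8  32.8]
hF [61.9 -5. ]
hR [-29.9  -4.3]
barFL [115.6 -31.1]
barFR [112.6  22.7]
scrF seen [ 62.8 -12.9]
scrR seen [-29.7 -12.1]
236 [185 186 189 188 184 179 198 220 224 224 225 226 227 228 228 228 228 228
 228 227 226 223 210 188 167 150 144 147 150 151 159 169 171 163 175 204
 231 246 250 250 250 249 248 248 247 246]
237 [166 166 169 172 170 172 197 220 220 215 216 220 224 226 228 228 228 228
 227 226 225 225 222 215 201 175 158 150 152 153 161 174 181 186 217 239
 244 245 245 242 240 238 234 231 230 229]
238 [176 176 176 177 174 174 194 208 203 195 195 202 209 216 219 223 224 227
 226 226 226 226 226 223 218 201 177 161 155 156 163 177 192 207 231 242
 239 228 223 218 215 214 211 209 210 211]
239 [210 210 211 204 189 179 192 193 184 177 181 187 191 194 198 206 216 224
 226 226 225 226 225 226 223 211 188 165 159 159 162 179 194 211 223 225
 215 195 186 184 184 187 189 193 197 203]
240 [224 222 222 212 192 184 195 194 178 166 168 179 188 193 193 202 214 224
 227 227 227 227 226 226 222 212 190 170 159 158 161 175 187 191 197 
[... 305 characters left out ...]
5 226 226
 227 228 228 227 227 223 216 201 178 160 151 151 152 159 165 167 172 177
 177 170 164 166 179 194 205 206 206 208]
243 [228 227 223 206 182 193 218 226 226 225 226 226 227 227 226 227 227 227
 227 226 227 227 225 219 205 188 167 154 149 150 150 153 160 165 168 173
 174 172 180 191 200 210 215 215 214 216]
244 [228 227 224 209 190 201 222 228 228 230 230 229 228 229 228 229 229 228
 228 229 229 228 224 216 200 180 164 154 150 151 152 152 160 165 168 171
 173 178 191 208 214 219 223 223 223 223]
245 [228 228 228 225 223 231 239 241 242 242 241 239 237 237 237 241 241 239
 238 240 239 233 229 223 209 188 171 162 160 158 157 159 166 172 174 177
 182 187 202 217 223 224 226 226 226 226]
```

Emit:
{"api": "step_arm", "payload": {
  "commands": [
    [1.4, 0.15, 0, 0, 0],
    [1.4, 0.15, 0, 0.2, 0],
    [1.4, 0.15, 0, 0.3, 0],
    [1.4, 0.15, 0, 0.4, 0],
    [1.4, 0.15, 0, 0.5, 0],
    [1.4, 0.15, 0, 0.6, 0],
    [1.4, 0.15, 0, 0.6, 0]
  ]
}}

```text
t: 6.85
ee_pos: [0.5191, 0.14, 0.0717]
tool_rot: [[-0.363, 0.932, 0.0], [0.932, 0.363, -0.0], [-0.0, 0.0, -1.0]]
wrist_force: [1.0, -1.2, -1.9]
width: 0.206
```

Emit:
{"api": "step_arm", "payload": {
  "commands": [
    [1.4, 0, 0, 0.1, 0],
    [1.4, 0, 0, 0.2, 0],
    [1.4, 0, 0, 0.3, 0],
    [1.4, 0, 0, 0.4, 0],
    [1.4, 0, 0, 0.5, 0],
    [1.4, 0, 0, 0.6, 0],
    [1.4, 0, 0, 0.6, 0]
  ]
}}

```text
t: 7.55
ee_pos: [0.5191, 0.1401, 0.0657]
tool_rot: [[-0.364, 0.932, -0.0], [0.932, 0.364, 0.0], [0.0, -0.0, -1.0]]
wrist_force: [1.1, -0.5, -0.7]
width: 0.21
```

Emit:
{"api": "step_arm", "payload": {
  "commands": [
    [1.4, 0, 0, 0.05, 0],
    [1.4, 0, 0, 0.1, 0],
    [1.4, 0, 0, 0.15, 0],
    [1.4, 0, 0, 0.2, 0],
    [1.4, 0, 0, 0.2, 0],
    [1.4, 0, 0, 0.2, 0]
  ]
}}

```text
t: 8.15
ee_pos: [0.5191, 0.1401, 0.0638]
tool_rot: [[-0.363, 0.932, 0.0], [0.932, 0.363, 0.0], [0.0, 0.0, -1.0]]
wrist_force: [1.3, -0.4, 0.3]
width: 0.208
```

Emit:
{"api": "step_arm", "payload": {
  "commands": [
    [1.4, 0, 0, 0.03, 0],
    [1.4, 0, 0, 0.06, 0],
    [1.4, 0, 0, 0.06, 0],
    [1.4, 0, 0, 0.06, 0]
  ]
}}

```text
t: 8.55
ee_pos: [0.5191, 0.1401, 0.0632]
tool_rot: [[-0.363, 0.932, 0.0], [0.932, 0.363, 0.0], [-0.0, 0.0, -1.0]]
wrist_force: [0.7, -1.1, 1.2]
width: 0.202
```

Emit:
{"api": "step_arm", "payload": {
  "commands": [
    [1.4, 0, 0.1, 0, 0],
    [1.4, 0, 0.2, 0, 0],
    [1.4, 0, 0.3, 0, 0],
    [1.4, 0, 0.4, 0, 0],
    [1.4, 0, 0.5, 0, 0],
    [1.4, 0, 0.6, 0, 0],
    [1.4, 0, 0.6, 0, 0]
  ]
}}

```text
t: 9.25
ee_pos: [0.5249, 0.1423, 0.0632]
tool_rot: [[-0.363, 0.932, 0.0], [0.932, 0.363, 0.0], [-0.0, 0.0, -1.0]]
wrist_force: [-1.3, -1.0, 0.6]
width: 0.205
```

Emit:
{"api": "step_arm", "payload": {
  "commands": [
    [1.4, 0, 0.1, 0, 0],
    [1.4, 0, 0.2, 0, 0],
    [1.4, 0, 0.3, 0, 0],
    [1.4, 0, 0.4, 0, 0],
    [1.4, 0, 0.5, 0, 0],
    [1.4, 0, 0.6, 0, 0],
    [1.4, 0, 0.6, 0, 0]
  ]
}}

```text
t: 9.95
ee_pos: [0.5277, 0.1436, 0.0626]
tool_rot: [[-0.364, 0.932, -0.005], [0.932, 0.364, -0.001], [0.001, -0.005, -1.0]]
wrist_force: [-11.9, -7.7, 5.3]
width: 0.207
```

Emit:
{"api": "step_arm", "payload": {
  "commands": [
    [1.4, 0, -0.2, 0, 0],
    [1.4, 0, -0.4, 0, 0],
    [1.4, 0, -0.6, 0, 0],
    [1.4, 0, -0.6, 0, 0],
    [1.4, -0.1, -0.6, 0, 0],
    [1.4, -0.2, -0.6, 0, 0],
    [1.4, -0.2, -0.6, 0, 0]
  ]
}}

```text
t: 10.65
ee_pos: [0.5255, 0.1403, 0.0632]
tool_rot: [[-0.363, 0.932, 0.0], [0.932, 0.363, 0.0], [0.0, 0.0, -1.0]]
wrist_force: [-1.1, 2.3, 1.0]
width: 0.206
```

Emit:
{"api": "step_arm", "payload": {
  "commands": [
    [1.4, 0, 0.1, 0, 0],
    [1.4, 0, 0.2, 0, 0],
    [1.4, 0, 0.3, 0, 0],
    [1.4, 0, 0.4, 0, 0],
    [1.4, 0, 0.45, 0, 0],
    [1.4, 0, 0.45, 0, 0]
  ]
}}

```text
t: 11.25
ee_pos: [0.5297, 0.1421, 0.0632]
tool_rot: [[-0.364, 0.932, 0.0], [0.932, 0.364, 0.0], [-0.0, 0.0, -1.0]]
wrist_force: [-1.4, 0.7, 1.2]
width: 0.21
```

Emit:
{"api": "step_arm", "payload": {
  "commands": [
    [1.4, 0, 0.05, 0, 0],
    [1.4, 0, 0.1, 0, 0],
    [1.4, 0, 0.15, 0, 0],
    [1.4, 0, 0.2, 0, 0],
    [1.4, 0, 0.25, 0, 0],
    [1.4, 0, 0.25, 0, 0]
  ]
}}

```text
t: 11.85
ee_pos: [0.532, 0.143, 0.0632]
tool_rot: [[-0.363, 0.932, 0.0], [0.932, 0.363, 0.0], [-0.0, 0.0, -1.0]]
wrist_force: [-1.8, -1.1, 0.6]
width: 0.208
```

Emit:
{"api": "step_arm", "payload": {
  "commands": [
    [1.4, 0, 0.05, 0, 0],
    [1.4, 0, 0.1, 0, 0],
    [1.4, 0, 0.15, 0, 0],
    [1.4, 0, 0.2, 0, 0],
    [1.4, 0, 0.2, 0, 0]
  ]
}}

```text
t: 12.35
ee_pos: [0.5339, 0.1437, 0.0632]
tool_rot: [[-0.363, 0.932, 0.0], [0.932, 0.363, 0.0], [-0.0, 0.0, -1.0]]
wrist_force: [-1.5, -0.5, 0.9]
width: 0.209
```

Emit:
{"api": "step_arm", "payload": {
  "commands": [
    [1.4, 0, 0.05, 0, 0],
    [1.4, 0, 0.1, 0, 0],
    [1.4, 0, 0.15, 0, 0],
    [1.4, 0, 0.15, 0, 0]
  ]
}}

```text
t: 12.75
ee_pos: [0.5354, 0.1443, 0.0633]
tool_rot: [[-0.364, 0.932, 0.0], [0.932, 0.364, 0.0], [-0.0, 0.0, -1.0]]
wrist_force: [-1.0, 0.0, -0.8]
width: 0.206
```

Emit:
{"api": "step_arm", "payload": {
  "commands": [
    [1.4, 0, 0.05, 0, 0],
    [1.4, 0, 0.1, 0, 0],
    [1.4, 0, 0.15, 0, 0],
    [1.4, 0, 0.15, 0, 0]
  ]
}}

```text
t: 13.15
ee_pos: [0.536, 0.1446, 0.0631]
tool_rot: [[-0.364, 0.932, -0.001], [0.932, 0.364, -0.0], [0.0, -0.001, -1.0]]
wrist_force: [-4.4, -2.9, 0.7]
width: 0.204
```

Emit:
{"api": "step_arm", "payload": {
  "commands": [
    [1.4, 0, 0.05, 0, 0],
    [1.4, 0, 0.1, 0, 0],
    [1.4, 0, 0.1, 0, 0]
  ]
}}

```text
t: 13.45
ee_pos: [0.5362, 0.1447, 0.0629]
tool_rot: [[-0.364, 0.932, -0.003], [0.932, 0.364, -0.001], [0.0, -0.003, -1.0]]
wrist_force: [-7.3, -4.7, 1.5]
width: 0.206
```

Run:
```python
from h import *
snap('side','s3.png')
o=arm.get_obs();print(o['t'],o['ee_pos'],o['wrist_force'])
b=cv2.imread('pics/s3.png')[210:275,260:350]
cv2.imwrite('pics/s3c.png',cv2.resize(b,(0,0),fx=8,fy=8,interpolation=cv2.INTER_CUBIC))
```

```text
13.5 [0.53618513 0.14466746 0.06288008] [-6.81733048 -5.7573532   1.53569878]
```

View pics/s3c.png

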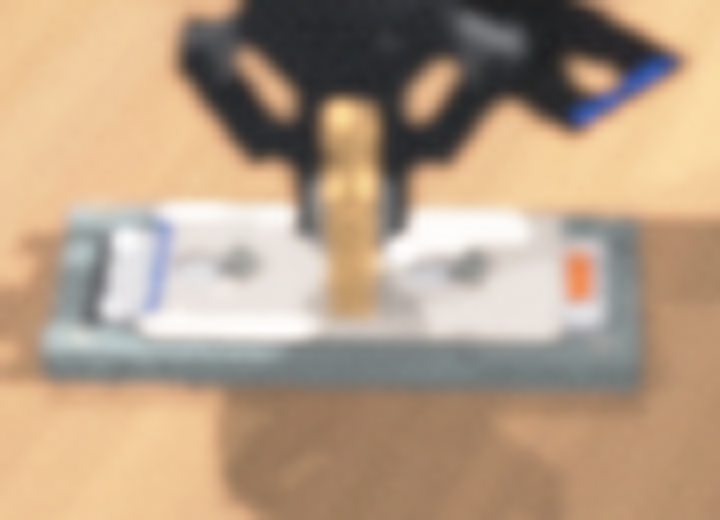

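The latch shows orange and is clear behind the tail at (578,275), the heads sit at the slot ends, and there's 8.7 N on the stop. I'll relax the push, open and retreat.

Emit:
{"api": "step_arm", "payload": {
  "commands": [
    [1.4, 0, -0.1, 0, 0],
    [1.4, 0, -0.16, 0, 0],
    [1.4, 0, -0.16, 0, 0],
    [2.2, 0, -0.16, 0, 0],
    [3, 0, -0.16, 0, 0],
    [4.5, 0, -0.16, 0, 0],
    [6, 0, -0.16, 0, 0],
    [7, 0, -0.16, 0, 0],
    [7, 0, -0.16, 0, 0],
    [7, 0, -0.16, 0, 0],
    [7, 0, -0.16, -2, 0],
    [7, 0, -0.16, -5, 0],
    [7, 0, -0.16, -9, 0],
    [7, 0, -0.16, -13, 0],
    [7, 0, -0.16, -16, 0],
    [7, 0, -0.16, -16, 0],
    [7, 0, -0.16, -16, 0]
  ]
}}

```text
t: 15.2
ee_pos: [0.5362, 0.1446, 0.2237]
tool_rot: [[-0.363, 0.932, 0.001], [0.932, 0.363, 0.0], [-0.0, 0.001, -1.0]]
wrist_force: [0.6, 0.1, -0.2]
width: 0.821
```

Run:
```python
from h import *
snap('side','s4.png')
o=arm.get_obs();print(o['t'],o['ee_pos'],o['wrist_force'],o['width'])
b=cv2.imread('pics/s4.png')[190:290,240:360]
cv2.imwrite('pics/s4c.png',cv2.resize(b,(0,0),fx=6,fy=6,interpolation=cv2.INTER_CUBIC))
```

```text
15.25 [0.53565808 0.14443814 0.22275637] [-0.15705369  0.37485875 -1.34383533] 0.8207191388245544
```

View pics/s4c.png

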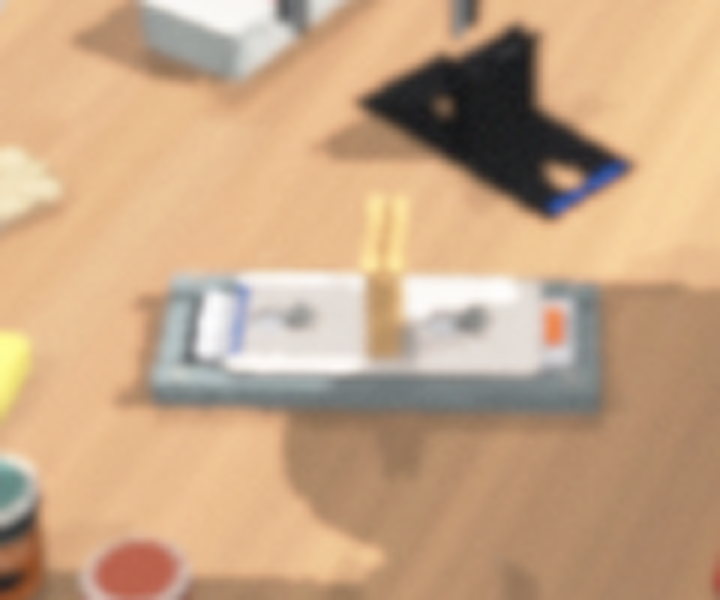

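The stand lies flat on the bar with its blue front toward the mount's +x at (238,318). The latch is free behind the tail at (555,327), and the gripper is clear. Nothing else has moved in this view, so I'll hand in.

```bash
python3 -c "
from bench import arm
arm.job_done(); print(arm.get_obs()['t'])"
```

```text
the job is handed in; nothing more can be done
the job is handed in; nothing more can be done
```

The white stand is mounted on the bar and I've handed the job in; the motion ended at about 15 s of the 72 s allowed. I gripped the upright, lowered both keyholes over the screw heads by feel, then slid the plate about 17.5 mm forward to the rigid stop.

- **Snag on the way:** the first slide caught at about 9 mm, with roughly 14 N at the wrist. The plate was a little too far across, so I backed off, shifted it 2 mm across, and it then slid freely.
- **Home:** at the stop the wrist read about 9 N and then stopped rising through further travel. The last side picture shows the stand flat with its front toward the mount's +x, the heads at the slot ends, the orange latch clear behind the tail, and the gripper well away.
- **Disagreement:** the two cameras differed by 2–4 mm on the stand's position across the mount, which I settled by feel.
- **Not measured:** that the latch is fully up I judged only from the picture. I did not measure the bystanders again, but the arm passed well above them.

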